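# Clamp a reagent bottle in the ratchet vise

### The arm

A 6-joint arm with a two-finger parallel gripper is mounted at the origin on a cart in front of the work surface, level with it; the furniture and walls round the work are solid. World frame = base frame: x ahead of the robot, y to its left, z up, the work surface at z = 0. Lengths are in mm, angles in rad, forces in N, time in s.
With the tool pointing down it reaches from about 350 to 975 mm from the base axis. Payload 7.1 kg.
Tool frame: the origin (TCP) lies at the very end of the fingers, on their centre line; the grasp point (between the pads) lies 19 mm behind it (ctrl.tcp_to_grasp is the distance from the TCP to the grasp point, in mm); z points along the fingers, x is the direction in which the jaws open and shut, and the axes are right-handed (so a half turn about z gives the same grasp; the last joint's range is limited). The gripper opens to 88 mm and grips with 3 to 60 N. Pads are 20 mm wide; open, the fingers measure 115 mm over their backs; the gripper's body (75 mm by 178 mm) begins 61 mm behind the grasp point.
Start: joints at [1.309, 0.423, 1.63, -0, 1.089, -0.019], TCP at [150.232, 606.659, 222.675] pointing down, gripper open.
Joint ranges: [-3, 3], [-0.9, 2.11], [0.09, 2.58], [-1.31, 4.45], [0.11, 2.69], [-2.54, 2.54]. Speed limits (rad/s): [2.39, 2.39, 3.01, 3.14, 3.14, 3.14].

### API

Orientations are given as a rotation vector (axis times angle).
In Python, from workcell import get_obs, viewer, ctrl, masks_of gives the robot as it stands. The module is installed in compiled form; this text tells all that it offers.
- The arm moves only by the shell command python3 -m inch 'ROWS'. ROWS is JSON, a list of rows, each an object of numbers: "tx", "ty", "tz": the shift along the tool's x, y, z in cm; "ax", "ay", "az": the turn, a rotation vector about the tool's x, y, z in degrees; "jaw": the opening, from 0 (shut) to 1 (fully open). In form: [{"tx": .., "ty": .., "tz": .., "ax": .., "ay": .., "az": .., "jaw": ..}, ...]. A call has 1 to 12 rows; each row shifts and turns the commanded pose from where the row before left it, along the tool's axes as they then stand; what a row does not reach is not made up. A row lasts 1/8 s, in which the tool goes at most 62.5 mm and 10.7 degrees, less where a joint would pass 70% of its speed; a pose out of reach is approached as far as the arm can. A call is refused whole if a number of a shift passes 6.25 or a number of a turn 10.7, either way. A call with a gripper value outside its range is refused whole. The fingers move at their own pace and stop on an object; the grip force is fixed at half the most. Time passes only in rows, so rows that do not move let the fingers close. It gives the time, the measured TCP pose, the force and the opening at its end, in the units of the state.
- get_obs(): the state, without advancing time (a new reading comes with each control period).
- viewer.get_image(name): name is "side" or "top"; returns (picture, depth): 400x640x3 uint8, red, green, blue; 400x640 float32, mm along the optical axis (not along the pixel's ray), 0 where there is no reading.
- viewer.get_calibration(name): a dict with "fx", "fy", "cx", "cy" (pixels), "rvec" (rotation vector, rad) and "tvec" (3), from world to camera coordinates, as OpenCV has them. Camera axes: x right, y down, z forward; pixel columns grow to the right and rows downward; lengths in mm; the calibration is good to about 2 mm. A picture is of the moment at which its call begins. get_calibration takes no time and is no camera call.
- ctrl.close_job(): hands the job in, once; it reports no verdict.
Trained networks look in the newest picture that a camera, given by its name, has taken for a name from the list of things; names that differ only in an ending like _2 or _b are one class to them, and where a whole thing is asked for, a point or a joint stands for the part that bears it (a point fixed in the world has none). Each returns a list of dicts, best first, with "score" (0 to 1); they miss things now and then, are a little off and sometimes report something else, mostly with a low value. They report only what shows in the picture. A call takes as long as a camera call.
- masks_of(camera, thing): "pixels" (400x640 bool, what is visible of it) and "location" ([column, row] in pixels, amid what is visible of it).
The state is a dict: "t": time; "qpos": joint angles; "qvel": joint speeds; "joint_torque": joint torques, N m; "ee_pos": TCP position; "orientation": TCP orientation; "ft_force": force on the tool from outside, world axes, zero at the start; "moment": the same for the moment, N m; "width": finger opening in mm.
Only numpy, scipy, OpenCV 4.12 (cv2) and the standard library are available. Lean on these libraries where they do the work, as an engineer would, in place of code of your own. Each camera call takes 0.05 s, during which the arm holds its last target. There are 200 camera calls.

### The job

Clamp the small amber glass bottle in the bench vise so that its stuck cap can be undone. First flip the ratchet's red selector pin fully over to the closing side, then swing the black-knobbed handle back and forth until the blue jaw squeezes the bottle firmly, with about 25 N; glass cracks above 50 N, so stop as soon as the handle feels clearly heavier. Leave the bottle upright in the vise, let go of everything, and do not touch the bottle or disturb the other things on the table.

Things in the scene. Friction and masses are not known exactly. Their poses are not given: they have to be found in the camera images.
- vise: The vise, heavy (about 10 kg), standing on the worktop: grey base plate 225 x 92 x 12 mm with an upright spindle. Origin: on the worktop, on the spindle's axis; x from the spindle to the jaws (plate from x = -55 to 170 mm), z up. Turning the spindle anticlockwise (from above) closes the jaw along +x, 18 mm per rad. The jaw is stiff: it stays where left, also under squeezes up to about 38 N.
- hub (a point): Top centre of the spindle, 52 mm above the worktop. Below it the steel ratchet wheel, 66 mm across with 14 round pins as teeth (one each 0.45 rad): up to 0.45 rad of free play can pass at the start of a stroke before the pawl meets a tooth and the spindle turns with the handle.
- handle (a joint): Angle of the aluminium handle about the spindle, rad, + anticlockwise from above; 0 = along the vise's -x (to the robot), stops at +-0.65. Towards + (knob to the robot's right) is the closing stroke. Arm 22 mm wide (50 near the pawl), top 36 mm above the worktop. It turns lightly (0.15 N m) and may give way to its stop while the selector is pushed.
- knob (a point): Black knob on the handle's end: upright round post, 16 mm thick, 40 to 85 mm above the worktop, 125 mm from the spindle's axis; the point is on its axis, 65 mm up. Force along its path, held still after a small closing push: within 2 N of zero in free play, about 4 N with the empty spindle turning along, about 6.5 N at a squeeze of 25 N. Backing off leaves the squeeze as it is.
- selector (a joint): Angle of the direction selector, pivoted on the handle 49 mm from the spindle's axis, rad relative to the handle, + anticlockwise from above, stops at +-0.5; it stays where it is put. It carries the brass two-nosed pawl, each nose sprung. At -0.5 (about the start): opening side, the handle drives only clockwise. At +0.5: closing side, it drives only anticlockwise. Pushing the pin across takes about 2 to 4 N.
- pin (a point): Red pin of the selector: upright, 9 mm thick, 51 to 81 mm above the worktop, 30 mm outward of the selector's pivot (75 mm from the spindle's axis at its stops), on a dark arm 8 mm wide with its top 53 mm up. The point is on its axis, 69 mm up. It moves 29 mm across the handle; it starts on the robot's left, the closing side is to the robot's right.
- pad: Black rubber pad, 50 x 30 mm, sprung (7 N per mm) on the front of the blue sliding jaw, which is 60 mm wide, top 60 mm above the worktop. Origin 4 mm behind the pad's face; axes as the vise's. It starts 15 to 27 mm short of a bottle resting in the V of the back jaw, whose place on the plate differs and is not tracked. It pushes the bottle there, then squeezes: 25 N is about 0.2 rad of handle.
- bottle: The amber glass bottle with black cap, 34 mm in diameter, 78 mm tall, standing loose on the base plate between the jaws. Origin: centre of its underside, 12 mm above the worktop.
- cup: Bystander: a grey cup of white caps, 56 mm across, 50 mm tall; origin at the centre of its underside.
- dropper: Bystander: a clear transfer pipette lying flat, 128 mm long, 11 mm thick; origin at the middle of its underside.
- vial_beaker: Bystander: a glass beaker 45 mm across, 58 mm tall; origin at the centre of its underside.

How it is judged:
By the outcome, as a careful person would: the job done as asked, in the order asked, and still so for the second after the job is handed in, with the robot touching nothing.
It also fails if it takes over 70 s, if anything falls off the work surface, if the arm or the gripper's body presses on something with over 40 N, if the wrist force passes 120 N, or if a joint passes its speed limit or range.

## Working session

There is one attempt and no reset: what is moved stays moved. The work goes in short steps, Python scripts to look and compute and a shell command to move; the robot and the scene stay as the last step left them, time stands still between calls to the robot, and variables do not carry over. Pictures are saved under pics/ and viewed, about 8 in all and at most 12, crops included, and the job is handed in when it is done.

```bash
mkdir -p pics
cat > h.py <<'E'
import numpy as np, cv2
from workcell import get_obs, viewer, ctrl, masks_of
def cal(n):
    c=viewer.get_calibration(n);R=cv2.Rodrigues(np.array(c['rvec'],float))[0];return c,R,np.array(c['tvec'],float).ravel()
def at_z(n,uv,z):
    c,R,t=cal(n);d=R.T@np.array([(uv[0]-c['cx'])/c['fx'],(uv[1]-c['cy'])/c['fy'],1.]);o=-R.T@t
    return o+d*(z-o[2])/d[2]
def cloud(n,dep,m):
    c,R,t=cal(n);v,u=np.nonzero(m&(dep>0));d=dep[v,u]
    return (np.c_[(u-c['cx'])/c['fx']*d,(v-c['cy'])/c['fy']*d,d]-t)@R
def proj(n,p):
    c,R,t=cal(n);q=R@np.array(p,float)+t;return q[0]/q[2]*c['fx']+c['cx'],q[1]/q[2]*c['fy']+c['cy']
def tool():
    o=get_obs();R=cv2.Rodrigues(np.array(o['orientation'],float))[0];return o,np.array(o['ee_pos']),R
E
python3 - <<'E'
from h import *
o,p,R=tool();print(o['t'],p,R.round(3).tolist(),o['ft_force'],o['width'])
for n in ['top','side']:
    im,d=viewer.get_image(n);cv2.imwrite(f'pics/{n}0.png',im[:,:,::-1])
    c,Rc,t=cal(n);print(n,'cam',(-Rc.T@t).round(),(Rc[2]).round(2))
    for th in ['vise','hub','knob','pin','pad','bottle','cup','dropper','vial_beaker']:
        r=masks_of(n,th)
        for k in r[:2]:
            m=k['pixels'];P=cloud(n,d,m)
            if len(P): print(th,round(k['score'],2),np.round(k['location']),m.sum(),'med',np.median(P,0).round(),'lo',np.percentile(P,3,axis=0).round(),'hi',np.percentile(P,97,axis=0).round())
            else: print(th,k['score'],k['location'])
E
```

```text
0.0 [150.07441662 606.15386219 221.90848473] [[0.24, 0.971, -0.0], [0.971, -0.24, -0.001], [-0.002, -0.0, -1.0]] [ 0.19731083 -0.10777944  0.51090525] 88.30109735983847
top cam [373. 220. 996.] [ 0.22  0.   -0.98]
hub 0.68 [337. 201.] 87 med [576. 180.  53.] lo [567. 172.  49.] hi [584. 190.  55.]
knob 0.79 [330. 239.] 868 med [508. 193.  37.] lo [445. 164.  13.] hi [546. 207.  85.]
knob 0.73 [330. 230.] 137 med [522. 190.  51.] lo [498. 162.  43.] hi [539. 205.  82.]
pin 0.67 [328. 227.] 180 med [523. 193.  51.] lo [498. 164.  42.] hi [546. 207.  81.]
bottle 0.8 [326. 157.] 286 med [666. 199.  72.] lo [659. 185.  31.] hi [681. 212.  91.]
cup 0.81 [206. 194.] 732 med [594. 438.  39.] lo [569. 413.   1.] hi [621. 465.  49.]
dropper 0.71 [443. 278.] 221 med [437. -30.   8.] lo [413. -66.  -1.] hi [467.  -1.  13.]
dropper 0.69 [329. 227.] 190 med [523. 193.  50.] lo [498. 161.  36.] hi [545. 207.  81.]
vial_beaker 0.76 [421. 158.] 572 med [681.  12.  27.] lo [654.  -6.  -0.] hi [697.  36.  60.]
side cam [839. 815. 751.] [-0.31 -0.66 -0.69]
vise 0.73 [281. 247.] 4800 med [637. 209.  20.] lo [455. 163.   2.] hi [737. 246.  62.]
hub 0.49 [308. 221.] 80 med [575. 183.  53.] lo [564. 173.  49.] hi [583. 191.  55.]
pin 0.57 [274. 237.] 206 med [648. 200.  52.] lo [640. 173.  31.] hi [653. 218.  59.]
pin 0.51 [332. 217.] 145 med [521. 198.  52.] lo [500. 166.  44.] hi [546. 208.  78.]
pad 0.55 [274. 240.] 196 med [648. 202.  51.] lo [640. 177.  30.] hi [653. 218.  59.]
pad 0.4 [329. 214.] 236 med [521. 197.  51.] lo [498. 160.  36.] hi [547. 208.  80.]
bottle 0.88 [261. 244.] 549 med [676. 209.  64.] lo [660. 191.  20.] hi [690. 215.  90.]
cup 0.95 [359. 340.] 1359 med [600. 444.  37.] lo [569. 414.   0.] hi [621. 466.  48.]
dropper 0.57 [328. 156.] 118 med [436. -28.   7.] lo [413. -75.   0.] hi [471.   1.  12.]
vial_beaker 0.87 [230. 187.] 625 med [675.  28.  38.] lo [656.  -8.   6.] hi [694.  36.  58.]
```

View pics/top0.png

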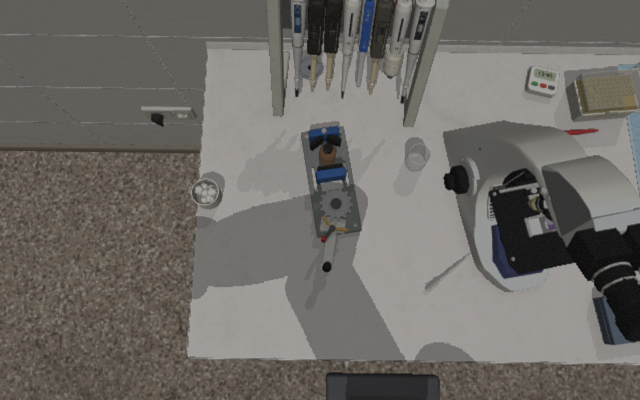

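View pics/side0.png

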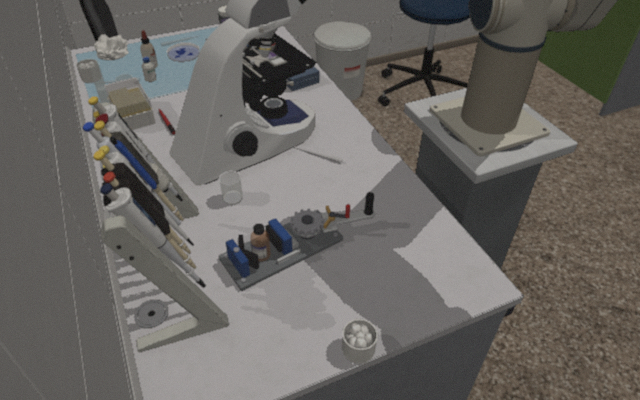

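Top view: hub about (337,203), red pin (323,238), black knob (327,267), bottle (326,155) between blue jaws. Side view: knob (370,203), pin (348,211), bottle (260,238). Now I'll locate pin, knob, and plate axis precisely.

Run:
```python
from h import *
for n,box in [('top',(310,340,225,275)),('side',(325,385,185,225))]:
    im,d=viewer.get_image(n);im=im.astype(int);r,g,b=im[...,0],im[...,1],im[...,2]
    w=np.zeros(r.shape,bool);w[box[2]:box[3],box[0]:box[1]]=1
    red=w&(r>90)&(r>1.8*g)&(r>1.8*b); P=cloud(n,d,red);v,u=np.nonzero(red)
    print(n,'red',red.sum(),u.mean(),v.mean(),np.median(P,0).round(1),P.max(0).round(1),P.min(0).round(1),'at z69',at_z(n,(u.mean(),v.mean()),69).round(1))
    blk=w&(im.max(2)<45);C=cloud(n,d,blk);C=C[(C[:,2]>45)&(C[:,2]<95)]
    print('knob',len(C),np.median(C,0).round(1),C.min(0).round(1),C.max(0).round(1), 'top',np.median(C[C[:,2]>80],0).round(1))
    blue=(b>1.6*r)&(b>70);w=np.zeros(r.shape,bool);w[110:270,220:350]=1;B=cloud(n,d,blue&w)
    B=B[(B[:,2]>50)&(B[:,2]<70)&(B[:,0]>590)&(B[:,0]<760)]
    cc=cv2.kmeans(B[:,:2].astype(np.float32),2,None,(3,50,.1),3,cv2.KMEANS_PP_CENTERS)
    for k in range(2):
        Q=B[cc[1].ravel()==k];print('blue',len(Q),Q.mean(0).round(1),Q.min(0).round(),Q.max(0).round())
    x0,x1,y0,y1=((290,370,110,280) if n=='top' else (220,390,180,290))
    cv2.imwrite(f'pics/{n}crop.png',cv2.resize(im[y0:y1,x0:x1,::-1].astype(np.uint8),None,fx=3.5,fy=3.5,interpolation=cv2.INTER_CUBIC))
    print('hub', at_z(n,(337,204) if n=='top' else (307,219),52).round(1))
```

```text
top red 10 323.2 238.0 [500.8 205.3  81.4] [503.3 207.2  85.5] [498.5 201.6  77.7] at z69 [502.7 204.7  69. ]
knob 62 [449.  197.6  83.7] [443.1 191.9  45.1] [512.8 204.8  90.2] top [449.9 197.6  84.6]
blue 262 [632.5 190.8  59.5] [621. 163.  51.] [646. 220.  64.]
blue 180 [719.6 206.2  55.7] [710. 177.  50.] [733. 235.  60.]
hub [572.2 178.2  52. ]
side red 33 347.2121212121212 210.45454545454547 [502.2 207.4  68.9] [504.6 209.8  83. ] [497.4 204.   53.2] at z69 [501.7 207.8  69. ]
knob 115 [452.4 202.8  70.1] [443.6 195.1  45.2] [458.  207.1  86.8] top [451.6 201.4  83.6]
blue 214 [633.2 195.   59.6] [621. 165.  56.] [645. 221.  63.]
blue 169 [720.3 211.4  55.3] [709. 179.  51.] [731. 238.  59.]
hub [573.5 182.8  52. ]
```

View pics/topcrop.png

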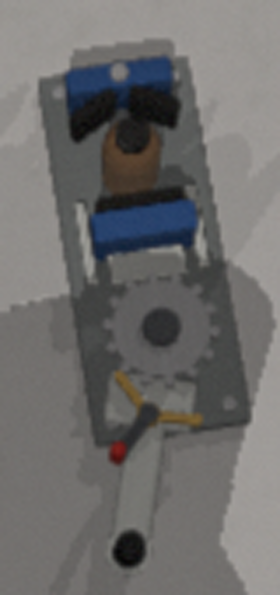

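View pics/sidecrop.png

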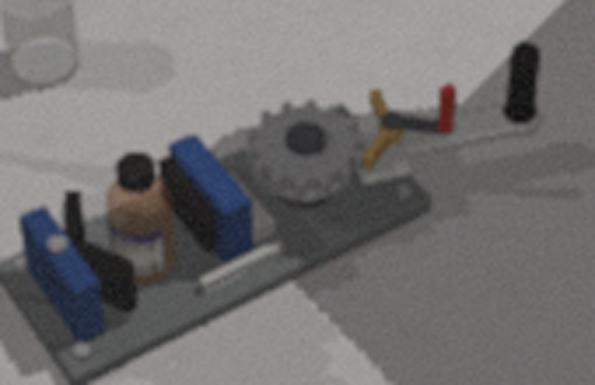

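Measured pin (502,206), knob (451,200), hub (574,181), vise yaw about 0.185, handle about -0.34, and selector about -0.49. These fit the given sizes. The first move goes to above the pin.

```bash
python3 -m inch '[{"tx":-2.76,"ty":3.98,"tz":0.65,"jaw":0.4},{"tx":-2.76,"ty":3.98,"tz":0.65,"jaw":0.4},{"tx":-2.76,"ty":3.98,"tz":0.65,"jaw":0.4},{"tx":-2.76,"ty":3.98,"tz":0.65,"jaw":0.4},{"tx":-2.76,"ty":3.98,"tz":0.65,"jaw":0.4},{"tx":-2.76,"ty":3.98,"tz":0.65,"jaw":0.4},{"tx":-2.76,"ty":3.98,"tz":0.65,"jaw":0.4},{"tx":-2.76,"ty":3.98,"tz":0.65,"jaw":0.4},{"tx":-2.76,"ty":3.98,"tz":0.65,"jaw":0.4},{"tx":-2.76,"ty":3.98,"tz":0.65,"jaw":0.4},{"tx":-2.76,"ty":3.98,"tz":0.65,"jaw":0.4},{"jaw":0.4}]'; python3 -m inch '[{"jaw":0.4}]'
```

```text
$[0]: bad value
$[0]: bad value
```

```bash
python3 -m inch '[{"tx":-2.76,"ty":3.98,"tz":0.65,"ax":0,"ay":0,"az":0,"jaw":0.4}]'
```

```text
t: 1.23
ee_pos: [181.5, 572.0, 216.6]
orientation: [-2.47, -1.939, -0.003]
ft_force: [0.7, -0.3, -0.5]
width: 81.3
```

All keys are required in each row. Continuing.

```bash
python3 -m inch '[{"tx":-2.76,"ty":3.98,"tz":0.65,"ax":0,"ay":0,"az":0,"jaw":0.4},{"tx":-2.76,"ty":3.98,"tz":0.65,"ax":0,"ay":0,"az":0,"jaw":0.4},{"tx":-2.76,"ty":3.98,"tz":0.65,"ax":0,"ay":0,"az":0,"jaw":0.4},{"tx":-2.76,"ty":3.98,"tz":0.65,"ax":0,"ay":0,"az":0,"jaw":0.4},{"tx":-2.76,"ty":3.98,"tz":0.65,"ax":0,"ay":0,"az":0,"jaw":0.4},{"tx":-2.76,"ty":3.98,"tz":0.65,"ax":0,"ay":0,"az":0,"jaw":0.4},{"tx":-2.76,"ty":3.98,"tz":0.65,"ax":0,"ay":0,"az":0,"jaw":0.4},{"tx":-2.76,"ty":3.98,"tz":0.65,"ax":0,"ay":0,"az":0,"jaw":0.4},{"tx":-2.76,"ty":3.98,"tz":0.65,"ax":0,"ay":0,"az":0,"jaw":0.4},{"tx":-2.76,"ty":3.98,"tz":0.65,"ax":0,"ay":0,"az":0,"jaw":0.4},{"tx":0,"ty":0,"tz":0,"ax":0,"ay":0,"az":0,"jaw":0.4}]'
```

```text
t: 2.6
ee_pos: [503.9, 204.6, 150.9]
orientation: [2.478, 1.931, 0.0]
ft_force: [-0.9, -0.6, -0.8]
width: 35.6
```

```bash
python3 -m inch '[{"tx":0,"ty":0,"tz":3.1,"ax":0,"ay":0,"az":0,"jaw":0.4},{"tx":0,"ty":0,"tz":3.1,"ax":0,"ay":0,"az":0,"jaw":0.4},{"tx":0,"ty":0,"tz":3.1,"ax":0,"ay":0,"az":0,"jaw":0.4},{"tx":0,"ty":0,"tz":0,"ax":0,"ay":0,"az":0,"jaw":0.4}]' && python3 -m inch '[{"tx":-1.0,"ty":0,"tz":0,"ax":0,"ay":0,"az":0,"jaw":0.4},{"tx":-0.6,"ty":0,"tz":0,"ax":0,"ay":0,"az":0,"jaw":0.4},{"tx":-0.6,"ty":0,"tz":0,"ax":0,"ay":0,"az":0,"jaw":0.4},{"tx":0,"ty":0,"tz":0,"ax":0,"ay":0,"az":0,"jaw":0.4}]'
python3 - <<'E'
from h import *
for n in ['side','top']:
    im,d=viewer.get_image(n)
    if n=='side': cv2.imwrite('pics/side1.png',cv2.resize(im[150:280,220:420,::-1],None,fx=3.5,fy=3.5))
    im=im.astype(int);r,g,b=im[...,0],im[...,1],im[...,2]
    red=(r>90)&(r>1.8*g)&(r>1.8*b);P=cloud(n,d,red);P=P[(P[:,2]>48)&(P[:,2]<90)&(abs(P[:,0]-510)<60)&(abs(P[:,1]-160)<90)]
    print(n,len(P),np.median(P,0).round(1) if len(P) else'')
E
```

```text
t: 3.1
ee_pos: [500.1, 206.8, 56.6]
orientation: [-2.472, -1.936, 0.007]
ft_force: [-0.5, -0.8, 0.2]
width: 35.5
t: 3.6
ee_pos: [497.2, 184.9, 58.8]
orientation: [2.474, 1.935, 0.001]
ft_force: [-0.1, -0.0, -0.1]
width: 35.4
side 0 
top 0
```

View pics/side1.png

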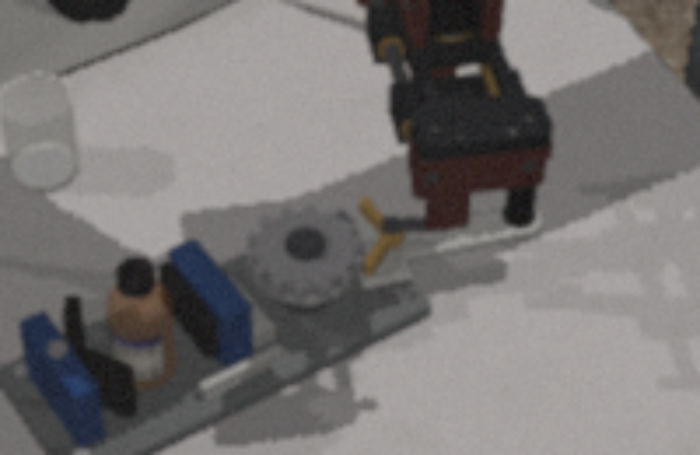

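The finger hides the pin, the knob hasn't moved visibly, and the pawl is at crop (385,235). I'll keep pushing.

```bash
cat > look.py <<'E'
from h import *
import sys
o,p,R=tool();print(o['t'],p.round(1),np.round(o['ft_force'],1),'fx tool',np.round(R.T@np.array(o['ft_force']),1))
n='side';im,d=viewer.get_image(n)
blk=(im.max(2)<45);C=cloud(n,d,blk);C=C[(C[:,2]>42)&(C[:,2]<60)&(abs(np.hypot(C[:,0]-574,C[:,1]-181)-125)<14)]
if len(C): m=np.median(C,0);print('knob?',len(C),m.round(),'handle',round((np.arctan2(m[1]-181,m[0]-574)-np.pi-.185+np.pi)%(2*np.pi)-np.pi,2))
if len(sys.argv)>1: cv2.imwrite(f'pics/{sys.argv[1]}.png',cv2.resize(im[150:280,220:420,::-1],None,fx=3.5,fy=3.5))
E
python3 -m inch '[{"tx":-0.5,"ty":0,"tz":0,"ax":0,"ay":0,"az":0,"jaw":0.4},{"tx":-0.5,"ty":0,"tz":0,"ax":0,"ay":0,"az":0,"jaw":0.4},{"tx":0,"ty":0,"tz":0,"ax":0,"ay":0,"az":0,"jaw":0.4}]'; python3 look.py
python3 -m inch '[{"tx":-0.5,"ty":0,"tz":0,"ax":0,"ay":0,"az":0,"jaw":0.4},{"tx":-0.4,"ty":0,"tz":0,"ax":0,"ay":0,"az":0,"jaw":0.4},{"tx":0,"ty":0,"tz":0,"ax":0,"ay":0,"az":0,"jaw":0.4}]'; python3 look.py side2
```

```text
t: 4.08
ee_pos: [494.3, 175.2, 58.1]
orientation: [2.474, 1.936, -0.001]
ft_force: [0.1, -0.5, -0.4]
width: 35.3
4.075 [494.3 175.2  58.1] [ 0.1 -0.5 -0.4] fx tool [-0.4  0.2  0.4]
knob? 193 [701. 209.  54.] handle -3.11
t: 4.5
ee_pos: [492.4, 166.6, 58.2]
orientation: [2.474, 1.936, 0.0]
ft_force: [1.1, -0.1, 0.8]
width: 34.9
4.5 [492.4 166.6  58.2] [ 1.1 -0.1  0.8] fx tool [ 0.2  1.1 -0.8]
knob? 193 [700. 202.  53.] handle 3.12
```

View pics/side2.png

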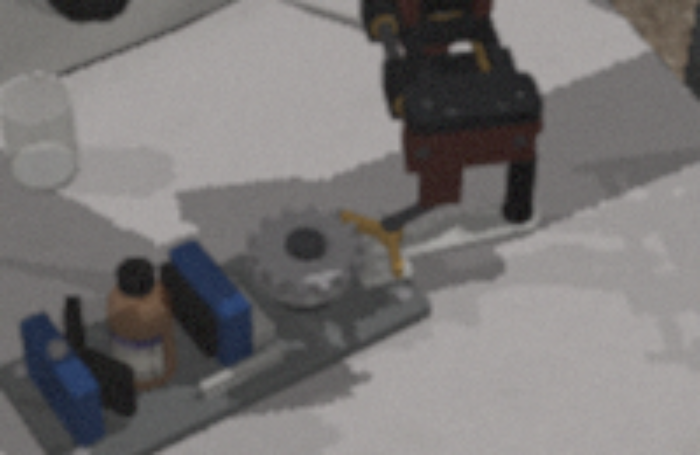

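The selector has swung over (dark arm now toward crop (435,208)) and the handle is almost unmoved. A little more pushing should bring it to the stop.

```bash
for i in 1 2 3; do python3 -m inch '[{"tx":-0.3,"ty":0,"tz":0,"ax":0,"ay":0,"az":0,"jaw":0.4},{"tx":0,"ty":0,"tz":0,"ax":0,"ay":0,"az":0,"jaw":0.4}]' | grep -E 'ee_pos|ft_'; done; python3 look.py side3
```

```text
ee_pos: [491.7, 163.9, 58.2]
ft_force: [0.9, 1.9, 0.1]
ee_pos: [491.2, 161.0, 58.3]
ft_force: [2.0, 2.0, -0.2]
ee_pos: [491.0, 158.4, 58.4]
ft_force: [4.0, 3.6, -0.8]
5.3 [491.  158.4  58.4] [ 4.   3.6 -0.8] fx tool [4.5 3.  0.8]
knob? 195 [700. 200.  53.] handle 3.11
```

View pics/side3.png

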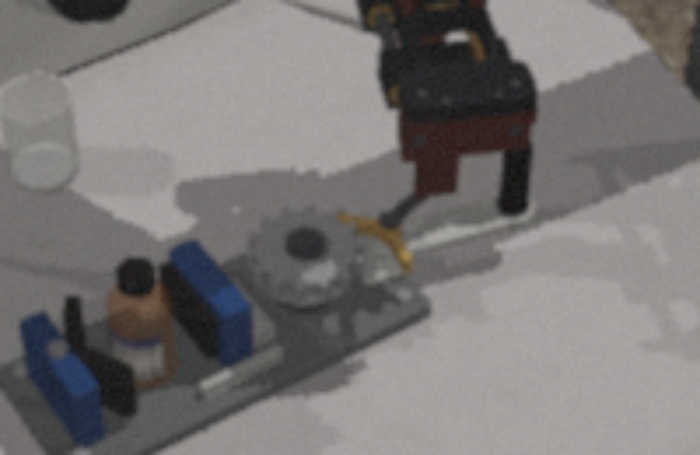

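```bash
cat > look2.py <<'E'
from h import *
import sys
o,p,R=tool();print(o['t'],p.round(1),np.round(R.T@np.array(o['ft_force']),1))
H=np.array([574,181.]);yaw=.185
w=lambda a:round((a+np.pi)%(2*np.pi)-np.pi,3)
n='side';im,d=viewer.get_image(n);im=im.astype(int);r,g,b=im[...,0],im[...,1],im[...,2]
ref=lambda z:0
def reg(m,z0,z1,r0,r1):
    P=cloud(n,d,m);q=np.hypot(P[:,0]-H[0],P[:,1]-H[1]);return P[(P[:,2]>z0)&(P[:,2]<z1)&(q>r0)&(q<r1)&(P[:,0]<H[0])]
K=reg(im.max(2)<50,42,88,105,145)
h=None
if len(K): k=np.median(K,0);h=w(np.arctan2(*(k[:2]-H)[::-1])-np.pi-yaw);print('knob',len(K),k.round(1),'handle',h)
P=reg((r>80)&(r>1.8*g)&(r>1.8*b),52,84,50,100)
if len(P):
    q=np.median(P,0);print('pin',len(P),q.round(1))
    if h is not None:
        a=np.pi+yaw+h;pv=H+49*np.array([np.cos(a),np.sin(a)]);v=q[:2]-pv;print('selector',w(np.arctan2(v[1],v[0])-a),'len',np.hypot(*v).round(1))
if len(sys.argv)>1: cv2.imwrite(f'pics/{sys.argv[1]}.png',cv2.resize(im[150:280,220:420,::-1].astype(np.uint8),None,fx=3.5,fy=3.5))
E
python3 -m inch '[{"tx":0.5,"ty":0,"tz":0,"ax":0,"ay":0,"az":0,"jaw":0.4},{"tx":0.3,"ty":0,"tz":-3,"ax":0,"ay":0,"az":0,"jaw":0.4},{"tx":0,"ty":0,"tz":-5,"ax":0,"ay":0,"az":0,"jaw":0.4},{"tx":0,"ty":0,"tz":-4,"ax":0,"ay":0,"az":0,"jaw":0.4},{"tx":0,"ty":0,"tz":0,"ax":0,"ay":0,"az":0,"jaw":0.4}]'; python3 look2.py side4
```

```text
t: 5.98
ee_pos: [493.1, 166.3, 180.7]
orientation: [2.473, 1.935, 0.006]
ft_force: [1.0, -0.0, -1.0]
width: 35.2
5.975 [493.1 166.3 180.7] [0.2 1.  1. ]
knob 134 [451.6 193.3  65.6] handle -0.285
pin 39 [498.3 173.6  67.5]
selector 0.526 len 29.6
```

View pics/side4.png

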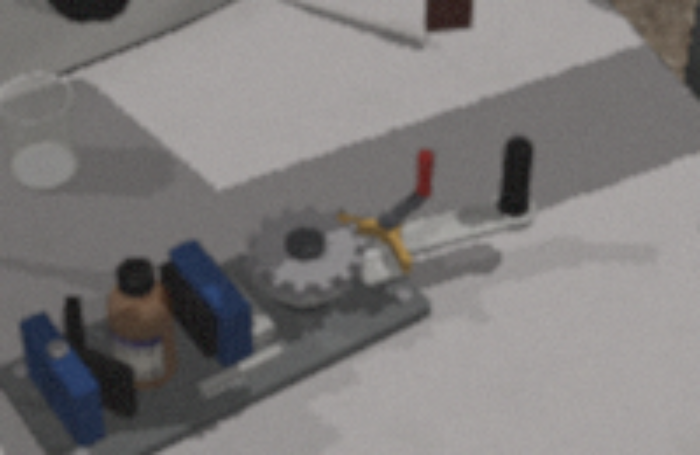

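Selector is fully over (measured +0.53 against the +0.5 stop), handle -0.285, knob (451.5,193). Moving over the knob next.

```bash
python3 -m inch '[{"tx":1.7,"ty":-4.85,"tz":0,"ax":0,"ay":0,"az":0,"jaw":0.4},{"tx":0,"ty":0,"tz":0,"ax":0,"ay":0,"az":-8.2,"jaw":0.4},{"tx":0,"ty":0,"tz":3,"ax":0,"ay":0,"az":0,"jaw":0.4},{"tx":0,"ty":0,"tz":0,"ax":0,"ay":0,"az":0,"jaw":0.4}]'
python3 - <<'E'
from h import *
o,p,R=tool();print(p,R.round(3).tolist(), R[:,:2].T@(np.array([451.5,193.3,0])-p))
E
```

```text
t: 6.52
ee_pos: [446.2, 193.0, 145.2]
orientation: [-2.327, -2.106, 0.011]
ft_force: [-0.6, -0.2, -0.5]
width: 35.1
[446.19391546 193.03278206 145.23355356] [[0.099, 0.995, -0.007], [0.995, -0.099, -0.003], [-0.004, -0.007, -1.0]] [1.32383683 6.23655483]
```

```bash
python3 -m inch '[{"tx":0,"ty":0.2,"tz":3.3,"ax":0,"ay":0,"az":0,"jaw":0.4},{"tx":0,"ty":0,"tz":3.3,"ax":0,"ay":0,"az":0,"jaw":0.4},{"tx":0,"ty":0,"tz":3.2,"ax":0,"ay":0,"az":0,"jaw":0.4},{"tx":0,"ty":0,"tz":0,"ax":0,"ay":0,"az":0,"jaw":0.26},{"tx":0,"ty":0,"tz":0,"ax":0,"ay":0,"az":0,"jaw":0.26},{"tx":0,"ty":0,"tz":0,"ax":0,"ay":0,"az":0,"jaw":0.26}]'
python3 - <<'E'
from h import *
o,p,R=tool();print(p,R.round(3).tolist(),R.T@np.array(o['ft_force']))
for a in [p]: v=a[:2]-[574,181];print(np.hypot(*v),(np.arctan2(v[1],v[0])-np.pi-.185+np.pi)%(2*np.pi)-np.pi, 'tool h',np.arctan2(R[1,0],R[0,0])-1.756)
E
```

```text
t: 7.28
ee_pos: [451.5, 194.0, 51.3]
orientation: [2.329, 2.108, 0.002]
ft_force: [-1.2, -1.4, -0.5]
width: 22.8
[451.54861833 193.96649386  51.29053058] [[0.1, 0.995, 0.001], [0.995, -0.1, 0.0], [0.0, 0.001, -1.0]] [-1.52273536 -1.00857769  0.5253762 ]
123.13598513900924 -0.29049781611776515 tool h -0.2850142360878485
```

Caged. First closing stroke: 8 × 0.1 rad, and the minimum 15 mm gap rules out any real squeeze yet.

```bash
cat > st.py <<'E'
from h import *
o,p,R=tool();f=R.T@np.array(o['ft_force']);v=p[:2]-[574,181]
print('t',o['t'],'r',np.hypot(*v).round(1),'ang',round((np.arctan2(v[1],v[0])-.185)%(2*np.pi)-np.pi,3),'tool h',round(np.arctan2(R[1,0],R[0,0])-1.756,3),'z',p[2].round(1),'f tool',f.round(1),'w',round(o['width'],1))
E
python3 -m inch '[{"tx":-1.24,"ty":0.06,"tz":0,"ax":0,"ay":0,"az":-5.73,"jaw":0.26},{"tx":-1.24,"ty":0.06,"tz":0,"ax":0,"ay":0,"az":-5.73,"jaw":0.26},{"tx":-1.24,"ty":0.06,"tz":0,"ax":0,"ay":0,"az":-5.73,"jaw":0.26},{"tx":-1.24,"ty":0.06,"tz":0,"ax":0,"ay":0,"az":-5.73,"jaw":0.26},{"tx":0,"ty":0,"tz":0,"ax":0,"ay":0,"az":0,"jaw":0.26}]' >/dev/null; python3 st.py
python3 -m inch '[{"tx":-1.24,"ty":0.06,"tz":0,"ax":0,"ay":0,"az":-5.73,"jaw":0.26},{"tx":-1.24,"ty":0.06,"tz":0,"ax":0,"ay":0,"az":-5.73,"jaw":0.26},{"tx":-1.24,"ty":0.06,"tz":0,"ax":0,"ay":0,"az":-5.73,"jaw":0.26},{"tx":-1.24,"ty":0.06,"tz":0,"ax":0,"ay":0,"az":-5.73,"jaw":0.26},{"tx":0,"ty":0,"tz":0,"ax":0,"ay":0,"az":0,"jaw":0.26},{"tx":0,"ty":0,"tz":0,"ax":0,"ay":0,"az":0,"jaw":0.26}]'>/dev/null; python3 st.py
python3 - <<'E'
from h import *
im,d=viewer.get_image('side');im=im.astype(int);r,g,b=im[...,0],im[...,1],im[...,2]
B=cloud('side',d,(b>1.6*r)&(b>70));B=B[(B[:,2]>50)&(B[:,2]<70)&(B[:,0]>590)&(B[:,0]<770)&(B[:,1]>150)&(B[:,1]<250)]
a=B[B[:,0]<685];c=B[B[:,0]>=685];u=np.array([np.cos(.185),np.sin(.185)])
for Q in (a,c): print(len(Q),Q.mean(0).round(1),'along',((Q[:,:2]-[574,181])@u).mean().round(1))
cv2.imwrite('pics/side5.png',cv2.resize(im[150:280,220:420,::-1].astype(np.uint8),None,fx=3.5,fy=3.5))
E
```

```text
t 7.9 r 122.6 ang 0.113 tool h 0.113 z 51.4 f tool [ 3.5 -1.  -2.6] w 22.7
t 8.65 r 123.1 ang 0.513 tool h 0.513 z 50.6 f tool [ 3.1  0.9 -2.6] w 22.5
205 [644.8 197.9  59.4] along 72.7
182 [720.6 210.9  55.4] along 149.6
```

View pics/side5.png

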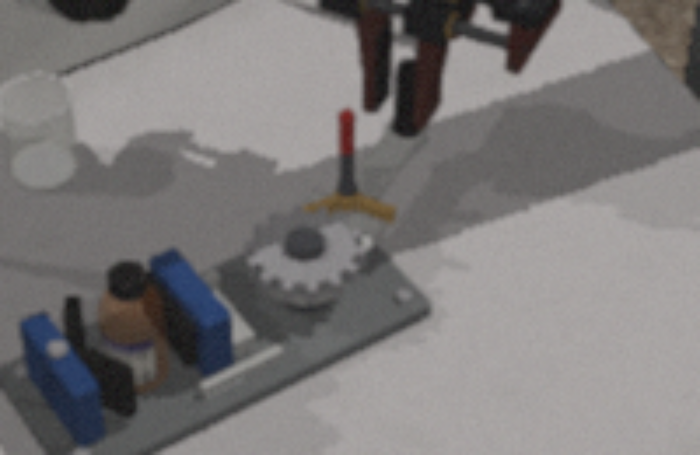

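Jaw advanced about 12 mm with 3–4 N at the knob, and the bottle stands upright close to the pad. Back stroke.

```bash
python3 -m inch '[{"tx":1.24,"ty":0.06,"tz":0,"ax":0,"ay":0,"az":5.73,"jaw":0.26},{"tx":1.24,"ty":0.06,"tz":0,"ax":0,"ay":0,"az":5.73,"jaw":0.26},{"tx":1.24,"ty":0.06,"tz":0,"ax":0,"ay":0,"az":5.73,"jaw":0.26},{"tx":1.24,"ty":0.06,"tz":0,"ax":0,"ay":0,"az":5.73,"jaw":0.26},{"tx":1.24,"ty":0.06,"tz":0,"ax":0,"ay":0,"az":5.73,"jaw":0.26},{"tx":1.24,"ty":0.06,"tz":0,"ax":0,"ay":0,"az":5.73,"jaw":0.26},{"tx":1.24,"ty":0.06,"tz":0,"ax":0,"ay":0,"az":5.73,"jaw":0.26},{"tx":1.24,"ty":0.06,"tz":0,"ax":0,"ay":0,"az":5.73,"jaw":0.26},{"tx":1.24,"ty":0.06,"tz":0,"ax":0,"ay":0,"az":5.73,"jaw":0.26},{"tx":1.24,"ty":0.06,"tz":0,"ax":0,"ay":0,"az":5.73,"jaw":0.26},{"tx":1.24,"ty":0.06,"tz":0,"ax":0,"ay":0,"az":5.73,"jaw":0.26},{"tx":0,"ty":0,"tz":0,"ax":0,"ay":0,"az":0,"jaw":0.26}]'>/dev/null; python3 st.py
cat > jaw.py <<'E'
from h import *
u=np.array([np.cos(.185),np.sin(.185)])
im,d=viewer.get_image('side');im=im.astype(int);r,g,b=im[...,0],im[...,1],im[...,2]
B=cloud('side',d,(b>1.6*r)&(b>70));B=B[(B[:,2]>50)&(B[:,2]<70)&(B[:,0]>590)&(B[:,0]<770)&(B[:,1]>150)&(B[:,1]<250)]
s=(B[:,:2]-[574,181])@u
print('jaw',s[s<110].mean().round(1),'back',s[s>110].mean().round(1))
m=masks_of('side','bottle')
if m: P=cloud('side',d,m[0]['pixels']);P=P[P[:,2]>70];print('bottle',m[0]['score'],((P[:,:2]-[574,181])@u).mean().round(1),P.mean(0).round(1),'loc',m[0]['location'])
E
python3 jaw.py
```

```text
t 10.2 r 124.0 ang -0.595 tool h -0.584 z 50.2 f tool [-0.1  0.5 -0.3] w 23.2
jaw 72.1 back 149.9
bottle 0.89 108.9 [680.6 203.4  80.9] loc [260.2, 241.4]
```

```bash
python3 -m inch '[{"tx":-1.24,"ty":0.06,"tz":0,"ax":0,"ay":0,"az":-5.73,"jaw":0.26},{"tx":-1.24,"ty":0.06,"tz":0,"ax":0,"ay":0,"az":-5.73,"jaw":0.26},{"tx":-1.24,"ty":0.06,"tz":0,"ax":0,"ay":0,"az":-5.73,"jaw":0.26},{"tx":0,"ty":0,"tz":0,"ax":0,"ay":0,"az":0,"jaw":0.26},{"tx":0,"ty":0,"tz":0,"ax":0,"ay":0,"az":0,"jaw":0.26}]'>/dev/null; python3 st.py; python3 jaw.py
python3 -m inch '[{"tx":-1.24,"ty":0.06,"tz":0,"ax":0,"ay":0,"az":-5.73,"jaw":0.26},{"tx":0,"ty":0,"tz":0,"ax":0,"ay":0,"az":0,"jaw":0.26},{"tx":0,"ty":0,"tz":0,"ax":0,"ay":0,"az":0,"jaw":0.26}]'>/dev/null; python3 st.py; python3 jaw.py
```

```text
t 10.925 r 123.9 ang -0.29 tool h -0.286 z 50.3 f tool [ 3.1 -0.3  0.5] w 22.9
jaw 73.9 back 149.8
bottle 0.8 110.3 [682.  203.4  80.9] loc [257.5, 243.2]
t 11.4 r 123.9 ang -0.191 tool h -0.187 z 50.2 f tool [ 2.6 -0.2 -1.6] w 22.8
jaw 75.2 back 150.1
bottle 0.61 112.4 [684.  204.6  80.4] loc [256.1, 243.3]
```

```bash
python3 -m inch '[{"tx":-1.24,"ty":0.06,"tz":0,"ax":0,"ay":0,"az":-5.73,"jaw":0.26},{"tx":0,"ty":0,"tz":0,"ax":0,"ay":0,"az":0,"jaw":0.26},{"tx":0,"ty":0,"tz":0,"ax":0,"ay":0,"az":0,"jaw":0.26}]'>/dev/null; python3 st.py; python3 jaw.py
python3 -m inch '[{"tx":-1.24,"ty":0.06,"tz":0,"ax":0,"ay":0,"az":-5.73,"jaw":0.26},{"tx":0,"ty":0,"tz":0,"ax":0,"ay":0,"az":0,"jaw":0.26},{"tx":0,"ty":0,"tz":0,"ax":0,"ay":0,"az":0,"jaw":0.26}]'>/dev/null; python3 st.py; python3 jaw.py
```

```text
t 11.875 r 124.0 ang -0.09 tool h -0.087 z 50.2 f tool [ 3.4 -1.6 -2.4] w 22.8
jaw 77.2 back 150.1
bottle 0.72 113.8 [685.3 204.7  80.4] loc [256.7, 241.2]
t 12.35 r 124.0 ang 0.011 tool h 0.013 z 50.2 f tool [ 2.8 -0.5 -2.8] w 22.6
jaw 79.0 back 150.1
bottle 0.64 115.8 [687.4 204.9  80.8] loc [255.0, 239.9]
```

```bash
python3 -m inch '[{"tx":-1.24,"ty":0.06,"tz":0,"ax":0,"ay":0,"az":-5.73,"jaw":0.26},{"tx":0,"ty":0,"tz":0,"ax":0,"ay":0,"az":0,"jaw":0.26},{"tx":0,"ty":0,"tz":0,"ax":0,"ay":0,"az":0,"jaw":0.26}]'>/dev/null; python3 st.py; python3 jaw.py; python3 st.py
python3 -m inch '[{"tx":-0.62,"ty":0.02,"tz":0,"ax":0,"ay":0,"az":-2.87,"jaw":0.26},{"tx":0,"ty":0,"tz":0,"ax":0,"ay":0,"az":0,"jaw":0.26},{"tx":0,"ty":0,"tz":0,"ax":0,"ay":0,"az":0,"jaw":0.26}]'>/dev/null; python3 st.py; python3 jaw.py; python3 st.py
```

```text
t 12.825 r 124.1 ang 0.111 tool h 0.113 z 50.1 f tool [ 3.3 -0.8 -2.3] w 22.5
jaw 81.4 back 149.6
bottle 0.56 117.6 [689.1 204.9  80.7] loc [255.4, 239.5]
t 12.925 r 124.1 ang 0.11 tool h 0.114 z 50.1 f tool [ 2.4 -1.4 -2.2] w 22.8
t 13.3 r 124.1 ang 0.161 tool h 0.165 z 50.1 f tool [ 4.5 -0.8 -2.4] w 22.9
jaw 82.3 back 149.7
bottle 0.62 118.2 [689.8 204.9  81.2] loc [256.2, 243.2]
t 13.4 r 124.1 ang 0.161 tool h 0.165 z 50.1 f tool [ 3.6 -1.5 -3. ] w 22.9
```

```bash
cat > av.py <<'E'
from h import *
F=[]
for i in range(5):
    o,p,R=tool();F.append(R.T@np.array(o['ft_force']));viewer.get_image('top')
F=np.array(F);v=p[:2]-[574,181]
print('t',o['t'],'ang',round((np.arctan2(v[1],v[0])-.185)%(2*np.pi)-np.pi,3),'f',F.mean(0).round(2),'sd',F[:,0].std().round(2))
E
for i in 1 2; do python3 -m inch '[{"tx":-0.62,"ty":0.02,"tz":0,"ax":0,"ay":0,"az":-2.87,"jaw":0.26},{"tx":0,"ty":0,"tz":0,"ax":0,"ay":0,"az":0,"jaw":0.26},{"tx":0,"ty":0,"tz":0,"ax":0,"ay":0,"az":0,"jaw":0.26}]'>/dev/null; python3 av.py; python3 jaw.py; done
```

```text
t 13.975 ang 0.212 f [ 4.11 -1.97 -2.32] sd 0.25
jaw 83.4 back 149.9
bottle 0.82 119.3 [690.9 205.3  80.5] loc [255.7, 241.2]
t 14.7 ang 0.261 f [ 4.68 -2.34 -2.1 ] sd 0.44
jaw 84.2 back 149.7
bottle 0.92 119.8 [691.3 205.2  81. ] loc [255.9, 242.6]
```

Force is starting to rise and the bottle is stopping. Continuing in single small steps.

```bash
python3 -m inch '[{"tx":-0.62,"ty":0.02,"tz":0,"ax":0,"ay":0,"az":-2.87,"jaw":0.26},{"tx":0,"ty":0,"tz":0,"ax":0,"ay":0,"az":0,"jaw":0.26},{"tx":0,"ty":0,"tz":0,"ax":0,"ay":0,"az":0,"jaw":0.26}]'>/dev/null; python3 av.py; python3 jaw.py
```

```text
t 15.425 ang 0.311 f [ 5.18 -2.3  -3.4 ] sd 0.66
jaw 84.8 back 149.6
bottle 0.79 119.5 [690.9 205.7  80.6] loc [255.4, 241.2]
```

```bash
python3 -m inch '[{"tx":-0.62,"ty":0.02,"tz":0,"ax":0,"ay":0,"az":-2.87,"jaw":0.26},{"tx":0,"ty":0,"tz":0,"ax":0,"ay":0,"az":0,"jaw":0.26},{"tx":0,"ty":0,"tz":0,"ax":0,"ay":0,"az":0,"jaw":0.26}]'>/dev/null; python3 av.py; python3 jaw.py
```

```text
t 16.15 ang 0.36 f [ 5.82 -2.29 -3.67] sd 0.53
jaw 85.7 back 149.5
bottle 0.74 119.6 [691.2 205.2  80.9] loc [253.7, 241.9]
```

```bash
python3 -m inch '[{"tx":-0.62,"ty":0.02,"tz":0,"ax":0,"ay":0,"az":-2.87,"jaw":0.26},{"tx":0,"ty":0,"tz":0,"ax":0,"ay":0,"az":0,"jaw":0.26},{"tx":0,"ty":0,"tz":0,"ax":0,"ay":0,"az":0,"jaw":0.26}]'>/dev/null; python3 av.py; python3 jaw.py
```

```text
t 16.875 ang 0.409 f [ 6.53 -2.32 -3.7 ] sd 0.49
jaw 86.5 back 149.4
bottle 0.76 120.2 [691.6 205.9  80.2] loc [252.2, 241.2]
```

6.5 N reached, which is the 25 N mark. Letting go: back off to centre, open, lift, retreat.

```bash
python3 -m inch '[{"tx":0.33,"ty":0,"tz":0,"ax":0,"ay":0,"az":0,"jaw":0.26},{"tx":0,"ty":0,"tz":0,"ax":0,"ay":0,"az":0,"jaw":0.45},{"tx":0,"ty":0,"tz":0,"ax":0,"ay":0,"az":0,"jaw":0.45},{"tx":0,"ty":0,"tz":-2,"ax":0,"ay":0,"az":0,"jaw":0.45},{"tx":0,"ty":0,"tz":-4,"ax":0,"ay":0,"az":0,"jaw":0.45},{"tx":0,"ty":0,"tz":-5,"ax":0,"ay":0,"az":0,"jaw":0.45},{"tx":0,"ty":0,"tz":-5,"ax":0,"ay":0,"az":0,"jaw":0.45},{"tx":0,"ty":-4,"tz":-3,"ax":0,"ay":0,"az":0,"jaw":0.45},{"tx":0,"ty":0,"tz":0,"ax":0,"ay":0,"az":0,"jaw":0.45},{"tx":0,"ty":0,"tz":0,"ax":0,"ay":0,"az":0,"jaw":0.45}]'; python3 jaw.py; python3 look2.py side6
python3 - <<'E'
from h import *
im,d=viewer.get_image('side')
for th in ['cup','vial_beaker','dropper']:
    k=masks_of('side',th);
    if k: P=cloud('side',d,k[0]['pixels']);print(th,k[0]['score'],np.median(P,0).round())
E
```

```text
t: 18.27
ee_pos: [437.6, 91.5, 240.1]
orientation: [1.465, 2.778, 0.001]
ft_force: [0.4, 0.6, -0.0]
width: 39.4
jaw 86.1 back 149.3
bottle 0.96 119.8 [691.3 205.5  80.6] loc [252.9, 241.1]
18.375 [437.4  91.7 239.3] [ 0.3  0.3 -0.3]
knob 121 [465.9 127.   65.4] handle 0.278
pin 36 [514.8 135.2  68.5]
selector 0.535 len 28.4
cup 0.68 [599. 444.  38.]
vial_beaker 0.72 [675.  27.  37.]
dropper 0.53 [422.  -9.   9.]
```

View pics/side6.png

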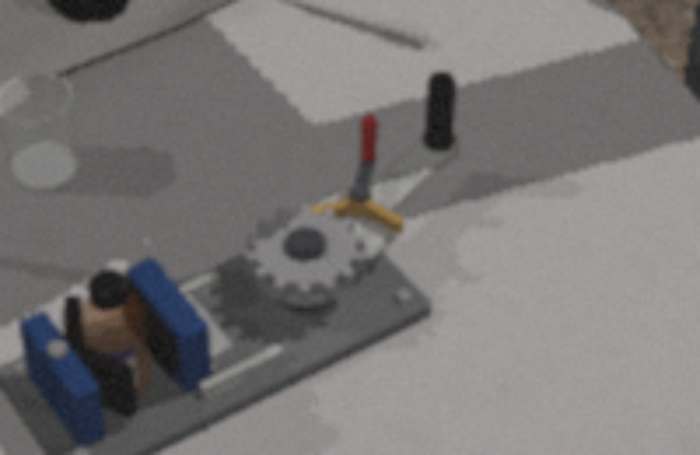

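The bottle stands upright, held between pad and V (crop (110,330)). Selector is on the closing side, and the gripper is clear. The dropper end is still at crop (425,43), unmoved. Handing in.

```bash
python3 -c "
from h import *
print(ctrl.close_job())"
```

```text
the job is handed in; nothing more can be done
None
```

The bottle is clamped upright in the vise at roughly 25 N, and the job is handed in at about 18.5 s of the 70 s allowed. No verdict came back.

- **Selector:** I pushed the red pin fully over to the closing side first. It measured about +0.53 rad at the end, against the nominal +0.5 stop.
- **Handle:** With the knob held loosely between the fingers, I made one full closing stroke, one back stroke and a second closing stroke in small steps. The jaw advanced about 26 mm.
- **Squeeze:** The knob force rose from about 3–3.5 N in free turning to 6.5 N, the value given for 25 N, and I stopped there. The camera estimate of pad compression is lower, about 2.8 mm or 20 N, but it is uncertain by several newtons.
- **Release:** I backed off, opened the gripper and lifted clear. The force reading was about 0, and the jaw and bottle had not moved.
- **Bystanders:** The cup and beaker measured at their starting positions. The dropper's measured centre differed by about 24 mm, probably because the arm hid part of it, since its end sits at the same pixel as before.
- **Handle angle:** It read 0.28 rad after release, where I expected about 0.38. I put this down to it being nudged back while releasing, which does not change the squeeze.

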